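# Open the clip-lid stick tote on the model-making table

### The job

Open the tote of model sticks: flip both sprung clips outward off the lid until they snap open and stay there, then lift the lid off by its bar handle and lay it gently, handle up, flat and wholly on the free part of the green cutting mat. Leave the clips open, and do not disturb the wooden truss model, the bottle or the glue tube.

Things in the scene. Friction and masses are not known exactly. Their poses are not given: they have to be found in the camera images.
- tote: Open grey plastic tote, 140 (its x) x 170 (its y) x 90 mm high, walls 3 mm, fixed to the table left or right of the robot, and turned. Origin: centre of its underside, on the table; z up. One clip on its +y end (clip_a), one on its -y end (clip_b), both at its x = 0. Sticks lie inside, below 30 mm.
- clip_a (a joint): Black clip on the tote's +y end. 0 = closed, hooked over the lid edge; 2.0 rad = fully open. It turns about a line along the tote's x through tote (0, +91, 50) mm: the top swings outward (tote +y) and down. Over-centre spring: pulls shut below 1.0 rad; past that it snaps open by itself and stays. Hardest when shut: about 0.25 Nm, 4 N at the tab. Open, it reaches 83 mm from that line.
- clip_b (a joint): The same clip on the tote's -y end, mirrored: hinge line through tote (0, -91, 50) mm, opens to the tote's -y. Same values.
- clip_a_tab (a point): Centre of the upper edge of clip_a's upright tab; closed at tote (0, +101, 130) mm. The tab is 44 mm wide (tote x), 8 mm thick (closed: tote y 97 to 105 mm) and rises 30 mm above the hook, whose top is at z 100.5 mm and which reaches over the lid from tote y 100 in to 86 mm. Push the tab outward from the lid side, or pinch it.
- clip_b_tab (a point): Centre of the upper edge of clip_b's tab; closed at tote (0, -101, 130) mm.
- lid: Loose grey lid, about 0.2 kg, plate 150 (x) x 188 (y) x 5 mm. A locating rim below the plate, 8 mm deep, 128 x 158 mm, drops into the tote with 3 mm play. Origin: centre of that rim's lower edge: the plate spans z 8 to 13 mm, and flat on a surface the origin is at the surface. On the tote its origin is 82 mm above the table, axes along the tote's. z up (handle side).
- lid_handle (a point): Middle of the lid's bar handle, 40 mm above the lid's origin. The bar runs along the lid's y, 90 mm long, 14 mm wide (x), 14 mm high (33 to 47 mm above the lid's origin), on a post at each end; the gap under the bar is 20 mm.
- lid_corner0 (a point): Corner of the lid's plate, at lid (+75, +94, 8) mm.
- lid_corner1 (a point): Corner of the lid's plate, at lid (+75, -94, 8) mm.
- lid_corner2 (a point): Corner of the lid's plate, at lid (-75, +94, 8) mm.
- lid_corner3 (a point): Corner of the lid's plate, at lid (-75, -94, 8) mm.
- mat: Green cutting mat with a faint grid, 380 (x) x 300 (y) x 3 mm, fixed flat on the table on the other side from the tote, turned a little. Origin: centre of its underside, on the table; z up. The truss model stands along its far (+x) edge, on mat x above 115 mm; the rest is free.
- truss: Bystander: light wooden truss model, 44 x 200 x 50 mm high, 0.09 kg, its length along its y, standing loose on the mat's far strip. Origin: centre of its underside.
- bottle: Bystander: pale translucent water bottle, 62 mm across, 190 mm high, standing loose beyond the tote. Origin: centre of its underside.
- tube: Bystander: white glue tube, 36 x 125 x 28 mm, lying loose beyond the gap between the tote and the mat. Origin: underside, centre of its body.
Mind the look-alikes: they are no part of the job. Several things have the shape of the lid; the one meant has the colours described above.

How it is judged (in metres and radians):
On the way, in this order (a step that is already met when the one before it is completed fails the run):
1. both clips are flipped fully open (past 1.6 rad) (value of joint each of clip_a, clip_b above 1.6 rad), for 0.2 s.
2. the lid is lifted off the tote, 40 mm or more above its seat, the clips still open (all of step 1 and height (world z) of lid above 0.122 m), for 0.1 s.
At the end, for the whole second after the job is handed in: Both clips are open (past 1.6 rad), and the lid lies at rest, handle up and flat (within 0.05 rad, its origin under 10 mm above the table), wholly on the mat (every corner inside the mat's outline, 5 mm over allowed), not touching the truss model (all of step 1 and x of lid_corner0 in the frame of mat between -0.195 and 0.195 m and y of lid_corner0 in the frame of mat between -0.155 and 0.155 m and x of lid_corner1 in the frame of mat between -0.195 and 0.195 m and y of lid_corner1 in the frame of mat between -0.155 and 0.155 m and x of lid_corner2 in the frame of mat between -0.195 and 0.195 m and y of lid_corner2 in the frame of mat between -0.155 and 0.155 m and x of lid_corner3 in the frame of mat between -0.195 and 0.195 m and y of lid_corner3 in the frame of mat between -0.155 and 0.155 m and height (world z) of lid below 0.01 m and angle between lid's own z axis and vertical below 0.05 rad and linear speed of lid below 0.01 m/s and angular speed of lid below 0.1 rad/s and contact force between lid and truss below 0.1 N).
It fails at once if the lid is pulled up more than 15 mm while a clip is still on it (height (world z) of lid above 0.097 m and value of joint any of clip_a, clip_b below 0.15 rad).
It fails at once if the lid is dropped or slammed down (faster than 0.5 m/s while within 40 mm of the table) (linear speed of lid above 0.5 m/s and height (world z) of lid below 0.04 m).
It fails at once if the truss model is shifted by more than 20 mm (distance of truss from where it was at the start of the episode above 0.02 m).
It fails at once if the bottle is shifted by more than 20 mm or tipped (distance of bottle from where it was at the start of the episode above 0.02 m or angle between bottle's own z axis and vertical above 0.3 rad).
It fails at once if the glue tube is shifted by more than 20 mm (distance of tube from where it was at the start of the episode above 0.02 m).
It also fails if it takes over 64 s, if anything falls off the work surface, if the arm or the gripper's body presses on something with over 40 N, if the wrist force passes 120 N, or if a joint passes its speed limit or range.

### The arm

A 6-joint arm with a two-finger parallel gripper is mounted at the origin on the work surface. World frame = base frame: x ahead of the robot, y to its left, z up, the work surface at z = 0. Lengths are in mm, angles in rad, forces in N, time in s.
With the tool pointing down it reaches from about 350 to 725 mm from the base axis. Payload 4.3 kg.
Tool frame: the origin (TCP) lies at the very end of the fingers, on their centre line; the grasp point (between the pads) lies 19 mm behind it; z points along the fingers, y is the direction in which the jaws open and shut (so a half turn about z gives the same grasp; the last joint's range is limited). The gripper opens to 85 mm and grips with 20 to 120 N. Pads are 22 mm wide; open, the fingers measure 114 mm over their backs; the gripper's body (76 mm by 85 mm) begins 54 mm behind the grasp point. The pads swing forward as they close: fully open they stand 13 mm farther back than shut.
Start: joints at [0.993, 0.377, 0.081, 1.274, 0, 1.46], TCP at [259.294, 513.258, 231.329] pointing down, gripper open.
Joint ranges: [-2.72, 2.72], [-0.84, 1.66], [-1.02, 1.22], [-1.77, 2.12], [-1.37, 1.28], [-3.14, 3.14]. Speed limits (rad/s): [2.57, 2.57, 3.14, 3.14, 3.14, 3.14].

### API

Orientations are given as a rotation vector (axis times angle).
In Python, from bench import r, viewer gives the robot as it stands.
- The arm moves only by the shell command python3 -m handwheel 'ROWS'. ROWS is a JSON object of lists of equal length, an entry for each row: "jaw": the opening in per cent of the stroke, from 0 (shut) to 100 (fully open); "dp": the shift along the tool's x, y, z in m, a list of three; "yaw": the turn about the tool's z in rad. In form: {"jaw": [jaw, ...], "dp": [[x, y, z], ...], "yaw": [yaw, ...]}. A call has 1 to 10 rows; each row shifts and turns the commanded pose from where the row before left it, along the tool's axes as they then stand; what a row does not reach is not made up. A row lasts 1/12 s, in which the tool goes at most 41.7 mm and 7.16 degrees, less where a joint would pass 70% of its speed; a pose out of reach is approached as far as the arm can. A call with a gripper value outside its range is refused whole. The fingers move at their own pace and stop on an object; the grip force is fixed at half the most. Time passes only in rows, so rows that do not move let the fingers close. It gives the time, the measured TCP pose, the force and the opening at its end, in the units of the state.
- r.get_state(): the state, without advancing time (a new reading comes with each control period).
- viewer.snapshot(name): name is "scene" or "top"; returns a dict with "img" (420x560x3 uint8, red, green, blue), "range_z" (420x560 float32, mm along the optical axis (not along the pixel's ray), 0 where there is no reading), "fx", "fy", "cx", "cy" (pixels), "R" (3x3) and "t" (3): a world point X has camera coordinates R X + t. Camera axes: x right, y down, z forward; pixel columns grow to the right and rows downward; lengths in mm; the calibration is good to about 2 mm. A picture is of the moment at which its call begins.
- r.hand_in(): hands the job in, once; it reports no verdict.
The state is a dict: "time": time; "joint_pos": joint angles; "dq": joint speeds; "effort": joint torques, N m; "tcp_pos": TCP position; "orientation": TCP orientation; "contact_force": force on the tool from outside, world axes, zero at the start; "torque": the same for the moment, N m; "grip_width": finger opening in mm.
Only numpy, scipy, OpenCV 4.12 (cv2) and the standard library are available. Lean on these libraries where they do the work, as an engineer would, in place of code of your own. Each camera call takes 0.05 s, during which the arm holds its last target.

## Working session

There is one attempt and no reset: what is moved stays moved. The work goes in short steps, Python scripts to look and compute and a shell command to move; the robot and the scene stay as the last step left them, time stands still between calls to the robot, and variables do not carry over. Pictures are saved under pics/ and viewed, and the job is handed in when it is done.

```bash
mkdir -p pics; ls; python3 - <<'E'
from bench import r, viewer
import cv2, numpy as np, pickle
print(r.get_state())
for n in ("scene","top"):
    s=viewer.snapshot(n); pickle.dump(s,open(f"{n}0.pkl","wb"))
    cv2.imwrite(f"pics/{n}0.png",s["img"][:,:,::-1])
    print(n,s["fx"],s["cx"],s["cy"],np.round(s["R"],3).tolist(),s["t"], -s["R"].T@np.array(s["t"]))
E
```

```text
pics
{'time': 0.0, 'joint_pos': array([ 9.92711509e-01,  3.78052686e-01,  7.96472355e-02,  1.27441979e+00,
       -1.26945125e-05,  1.46052914e+00]), 'dq': array([-0.00098224, -0.00091585, -0.0004616 ,  0.00050473,  0.00097612,
        0.00068055]), 'effort': array([-1.48006806e-03, -4.63601339e+01,  2.69877434e+01,  2.07978138e-02,
        6.47419620e-05, -1.43910537e-07]), 'tcp_pos': array([258.9113091 , 512.67624399, 230.3750792 ]), 'orientation': array([-7.28007285e-01, -3.05538456e+00,  3.00618903e-03]), 'contact_force': array([-0.02348686,  0.08793199, -0.61431142]), 'torque': array([-0.0336651 ,  0.05310775, -0.03378578]), 'grip_width': 85.8147615652229}
scene 398.8506739105889 279.0832090268212 209.87340840315565 [[0.259, 0.966, 0.013], [0.806, -0.209, -0.553], [-0.532, 0.154, -0.833]] [ -97.95780669 -344.42656823 1518.87314174] [1110.68550122 -210.66767872 1075.73131404]
top 430.1388435279772 276.3366933059934 215.46586213299034 [[-0.085, -0.996, 0.0], [-0.976, 0.083, -0.203], [0.202, -0.018, -0.979]] [  26.40864069  492.31720362 1059.1553271 ] [ 268.6183729     4.08385511 1136.97455736]
```

View pics/scene0.png

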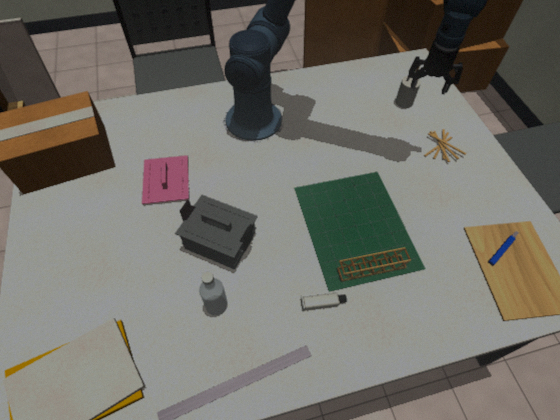

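View pics/top0.png

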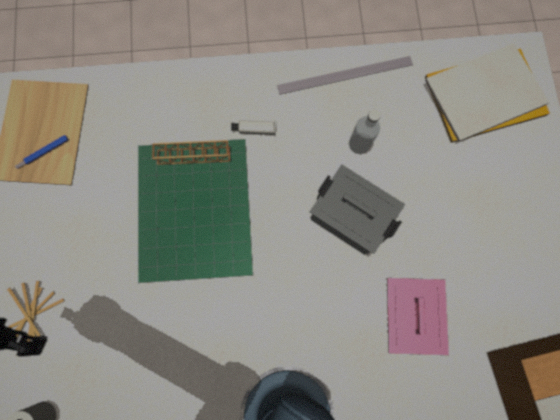

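The top view shows the grey tote with its lid at about (357,208), its clips at (325,187) and (391,228), the bottle at (366,132), the mat centred near (195,210) with the truss along its top edge, and the tube at (255,127). The pink lid at (417,316) is a look-alike. Next I measure the poses.

```bash
cat > h.py <<'E'
import numpy as np, cv2, pickle
def cloud(s):
    z=s["range_z"].astype(float); v,u=np.mgrid[:z.shape[0],:z.shape[1]]
    c=np.stack([(u-s["cx"])/s["fx"]*z,(v-s["cy"])/s["fy"]*z,z],-1)
    P=(c-np.array(s["t"]))@np.array(s["R"]); P[z==0]=np.nan
    return P
def ray(s,u,v,h):
    d=np.array(s["R"]).T@np.array([(u-s["cx"])/s["fx"],(v-s["cy"])/s["fy"],1]); o=-np.array(s["R"]).T@np.array(s["t"])
    return o+d*(h-o[2])/d[2]
def proj(s,X):
    c=np.array(s["R"])@X+np.array(s["t"]); return s["fx"]*c[0]/c[2]+s["cx"],s["fy"]*c[1]/c[2]+s["cy"]
E
python3 - <<'E'
from h import *
for n in ("top","scene"):
    s=pickle.load(open(n+"0.pkl","rb")); P=cloud(s); x,y,z=P[...,0],P[...,1],P[...,2]
    print(n,"table z",np.nanmedian(z[(x>300)&(x<700)&(abs(z)<20)]))
    reg=(x>300)&(x<800)&(y<-50)&(y>-400)
    m=reg&(z>85)&(z<103)
    nn,lab,st,ce=cv2.connectedComponentsWithStats(m.astype(np.uint8))
    k=1+np.argmax(st[1:,4]); mm=lab==k
    print("lid plate",st[k],cv2.minAreaRect(P[mm][:,:2].astype(np.float32)),P[mm].mean(0))
    for lo,hi,t in((108,150,"high"),(150,210,"vhigh")):
        m=reg&(z>lo)&(z<hi); nn,lab,st,ce=cv2.connectedComponentsWithStats(m.astype(np.uint8),connectivity=8)
        for k in range(1,nn):
            if st[k,4]>5: q=P[lab==k]; print(t,st[k,4],q.mean(0).round(1),q.min(0).round(),q.max(0).round(), np.round(cv2.minAreaRect(q[:,:2].astype(np.float32))[0:1],1),cv2.minAreaRect(q[:,:2].astype(np.float32))[1:])
    hsv=cv2.cvtColor(s["img"],cv2.COLOR_RGB2HSV)
    g=((hsv[...,0]>60)&(hsv[...,0]<95)&(hsv[...,1]>90)).astype(np.uint8)
    nn,lab,st,ce=cv2.connectedComponentsWithStats(g); k=1+np.argmax(st[1:,4])
    c=max(cv2.findContours((lab==k).astype(np.uint8),0,2)[0],key=cv2.contourArea)
    W=np.array([ray(s,*p[0],3)[:2] for p in c],np.float32)
    print("mat",cv2.minAreaRect(W),cv2.boxPoints(cv2.minAreaRect(W)).round().tolist())
    m=(x>300)&(x<900)&(y>0)&(y<420)&(z>12)&(z<80)
    nn,lab,st,ce=cv2.connectedComponentsWithStats(m.astype(np.uint8),connectivity=8)
    for k in range(1,nn):
        if st[k,4]>15: q=P[lab==k]; print("truss/tube",st[k,4],q.mean(0).round(1),q[:,2].max(),cv2.minAreaRect(q[:,:2].astype(np.float32)))
E
```

```text
top table z 1.7051928757744224
lid plate [ 310  164   96   90 4218] ((485.8270568847656, -216.94354248046875), (200.23263549804688, 151.31871032714844), 50.91126251220703) [ 483.82131837 -215.99806528   96.18334386]
high 375 [ 676.1 -257.4  128.8] [ 655. -292.  108.] [ 716. -233.  150.] [[ 682.9 -261.5]] ((59.87232971191406, 53.516746520996094), 55.652870178222656)
high 72 [ 545.6 -136.2  128.2] [ 529. -153.  108.] [ 566. -121.  136.] [[ 547.4 -137.3]] ((7.710779666900635, 44.00716781616211), 51.31435012817383)
high 269 [ 484.6 -215.3  128. ] [ 452. -253.  108.] [ 518. -178.  135.] [[ 485.6 -216.3]] ((90.0770492553711, 14.66334342956543), 51.180572509765625)
high 89 [ 421.3 -292.6  126.5] [ 404. -309.  108.] [ 441. -279.  136.] [[ 422.2 -294.3]] ((7.97761344909668, 45.085426330566406), 50.42535400390625)
vhigh 179 [ 682.8 -261.6  181.9] [ 672. -276.  151.] [ 699. -250.  196.] [[ 685.8 -263.2]] ((26.747352600097656, 26.718679428100586), 86.30118560791016)
mat ((541.2880859375, 205.7053985595703), (292.48468017578125, 372.0933837890625), 89.001953125) [[353.0, 63.0], [725.0, 56.0], [73
[... 1072 characters left out ...]
9.] [[ 691.8 -262.4]] ((55.25482940673828, 60.28944396972656), 3.083383560180664)
vhigh 162 [ 691.6 -262.6  182.9] [ 674. -276.  150.] [ 702. -249.  195.] [[ 688.5 -263.2]] ((26.613506317138672, 27.279279708862305), 79.21180725097656)
mat ((543.595947265625, 204.44375610351562), (295.6924743652344, 375.197509765625), 88.95506286621094) [[353.0, 60.0], [728.0, 53.0], [734.0, 349.0], [359.0, 356.0]]
truss/tube 572 [692.7 199.3  45.8] 59.290744607763926 ((691.9951171875, 199.0308380126953), (200.87051391601562, 47.36834716796875), 87.779296875)
truss/tube 372 [760.7  40.4  25.3] 32.72504804660513 ((758.85400390625, 43.764591217041016), (90.58751678466797, 34.324684143066406), 82.67512512207031)
```

```bash
python3 -m handwheel '{"jaw":[0,0,0,0,0,0,0,0,0,0],"dp":[[0,0,0],[0,0,0],[0,0,0],[0,0,0],[0,0,0],[0,0,0],[0,0,0],[0,0,0],[0,0,0],[0,0,0]],"yaw":[0.12,0.12,0.12,0.12,0.12,0.12,0.12,0.12,0.12,0.12]}'; python3 -m handwheel '{"jaw":[0,0,0,0,0,0],"dp":[[0,0,0],[0,0,0],[0,0,0],[0,0,0],[0,0,0],[0,0,0]],"yaw":[0.12,0.12,0.12,0.12,0.1,0]}'
cat > go.py <<'E'
# usage: go.py x y z [xaxis_deg]: print the tool-frame shift still needed
import sys; from bench import r; from h import *
from scipy.spatial.transform import Rotation as Ro
s=r.get_state(); R=Ro.from_rotvec(s["orientation"]).as_matrix()
ang=np.degrees(np.arctan2(R[1,0],R[0,0]))
print("t",round(s["time"],2),"tcp",s["tcp_pos"].round(1),"xang",ang.round(2),"zax",R[:,2].round(3),"F",s["contact_force"].round(1),"grip",round(s["grip_width"],1),"q",s["joint_pos"].round(2))
o=np.array([486.3,-215.7,0]); a=np.radians(51.3); Y=np.array([np.cos(a),np.sin(a),0]); X=np.array([Y[1],-Y[0],0])
d=s["tcp_pos"]-o; print("tote frame x,y,z (y=clip1 side)",round(d@X,1),round(d@Y,1),round(d[2],1))
if len(sys.argv)>3:
    T=np.array([float(v) for v in sys.argv[1:4]])   # tote frame
    if len(sys.argv)==4: T=o+T[0]*X+T[1]*Y+[0,0,T[2]]
    print("target",T.round(1),"dp tool mm",(R.T@(T-s["tcp_pos"])).round(1))
E
python3 go.py 0 72 200
```

```text
time: 0.93
tcp_pos: [259.1, 512.9, 230.7]
orientation: [2.333, 2.104, -0.002]
contact_force: [-0.3, -0.4, -0.2]
grip_width: -0.5
time: 1.43
tcp_pos: [282.7, 495.7, 230.7]
orientation: [-2.792, -1.403, 0.016]
contact_force: [0.2, 1.1, -0.4]
grip_width: -0.2
t 1.43 tcp [282.7 495.7 230.7] xang 53.38 zax [-0.017  0.011 -1.   ] F [ 0.2  1.1 -0.4] grip -0.2 q [0.93 0.37 0.07 1.27 0.02 3.14]
tote frame x,y,z (y=clip1 side) -603.7 427.9 230.7
target [ 531.3 -159.5  200. ] dp tool mm [-377.5  590.9   19.7]
```

```bash
python3 -m handwheel '{"jaw":[0,0,0,0,0,0,0,0,0,0],"dp":[[-0.021,0.0328,0],[-0.021,0.0328,0],[-0.021,0.0328,0],[-0.021,0.0328,0],[-0.021,0.0328,0],[-0.021,0.0328,0],[-0.021,0.0328,0],[-0.021,0.0328,0],[-0.021,0.0328,0],[-0.021,0.0328,0]],"yaw":[0,0,0,0,0,0,0,0,0,0]}'; python3 go.py 0 72 200
```

```text
time: 2.27
tcp_pos: [419.8, 132.3, 224.1]
orientation: [-2.787, -1.408, 0.016]
contact_force: [-0.1, 0.1, 0.4]
grip_width: 0.3
t 2.27 tcp [419.8 132.3 224.1] xang 53.63 zax [-0.018  0.013 -1.   ] F [-0.1  0.1  0.4] grip 0.3 q [ 0.15  0.12 -0.28  1.19  0.02  2.36]
tote frame x,y,z (y=clip1 side) -269.5 230.0 224.1
target [ 531.3 -159.5  200. ] dp tool mm [-168.8  263.3   18.5]
```

```bash
python3 -m handwheel '{"jaw":[0,0,0,0,0,0,0,0,0],"dp":[[-0.021,0.0328,0.002],[-0.021,0.0328,0.002],[-0.021,0.0328,0.002],[-0.021,0.0328,0.002],[-0.021,0.0328,0.002],[-0.021,0.0328,0.002],[-0.021,0.0328,0.002],[-0.021,0.0328,0.002],[0,0,0]],"yaw":[0,0,0,0,0,0,0,0,0.041]}'; python3 go.py 0 72 108
```

```text
time: 3.02
tcp_pos: [532.8, -162.9, 201.1]
orientation: [-2.822, -1.342, 0.018]
contact_force: [0.6, 0.2, 0.1]
grip_width: -0.5
t 3.02 tcp [ 532.8 -162.9  201.1] xang 50.88 zax [-0.017  0.01  -1.   ] F [0.6 0.2 0.1] grip -0.5 q [-0.41  0.37 -0.01  1.21  0.    1.84]
tote frame x,y,z (y=clip1 side) 3.3 70.3 201.1
target [ 531.3 -159.5  108. ] dp tool mm [ 2.  -1.5 93.2]
```

```bash
python3 -m handwheel '{"jaw":[0,0,0,0,0],"dp":[[0.001,-0.002,0.03],[0,0,0.03],[0,0,0.02],[0,0,0.012],[0,0,0]],"yaw":[0,0,0,0,0]}'; python3 go.py 0 86 110
python3 - <<'E'
from bench import viewer
import cv2
for n in ("scene","top"):
    s=viewer.snapshot(n); i=s["img"][110:290,140:300] if n=="scene" else s["img"][130:290,270:450]
    cv2.imwrite(f"pics/{n}1.png",cv2.resize(i[:,:,::-1],None,fx=3,fy=3))
E
```

```text
time: 3.43
tcp_pos: [525.6, -152.2, 107.1]
orientation: [-2.81, -1.348, 0.024]
contact_force: [-0.9, 0.9, -0.2]
grip_width: 0.5
t 3.43 tcp [ 525.6 -152.2  107.1] xang 51.26 zax [-0.024  0.015 -1.   ] F [-0.9  0.9 -0.2] grip 0.5 q [-0.4   0.41 -0.2   0.99  0.    1.85]
tote frame x,y,z (y=clip1 side) -9.0 74.2 107.1
target [ 540.1 -148.6  110. ] dp tool mm [11.8  8.9 -3.1]
```

View pics/scene1.png

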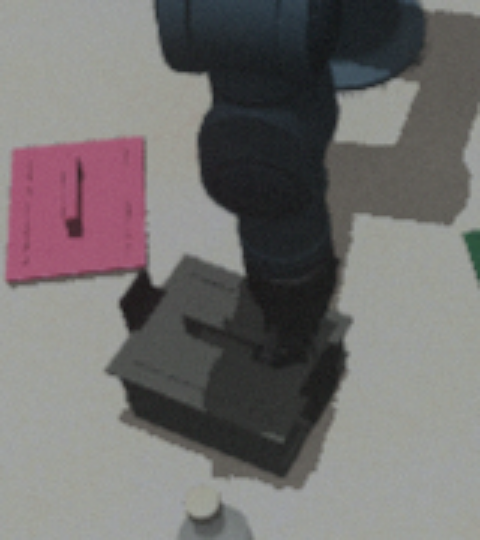

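```bash
python3 -m handwheel '{"jaw":[0,0,0],"dp":[[0.002,0.009,-0.003],[0.004,0,0],[0,0,0]],"yaw":[0,0,0]}'; python3 go.py 0 86 110
```

```text
time: 3.78
tcp_pos: [541.2, -154.5, 115.1]
orientation: [-2.817, -1.352, 0.012]
contact_force: [0.1, -0.2, -0.3]
grip_width: 0.1
t 3.78 tcp [ 541.2 -154.5  115.1] xang 51.29 zax [-0.014  0.012 -1.   ] F [ 0.1 -0.2 -0.3] grip 0.1 q [-0.39  0.43 -0.15  1.01  0.01  1.85]
tote frame x,y,z (y=clip1 side) 4.5 82.1 115.1
target [ 540.1 -148.6  110. ] dp tool mm [ 3.9 -4.5  5.2]
```

```bash
python3 -m handwheel '{"jaw":[0,0,0,0],"dp":[[0.008,-0.004,0.004],[0.01,0,0.002],[0.01,0,0.004],[0.01,0,0.005]],"yaw":[0,0,0,0]}'; python3 go.py 0 118 95
```

```text
time: 4.12
tcp_pos: [560.0, -121.4, 98.3]
orientation: [-2.816, -1.351, 0.018]
contact_force: [-2.1, -3.4, -0.3]
grip_width: 0.2
t 4.12 tcp [ 560.  -121.4   98.3] xang 51.27 zax [-0.018  0.012 -1.   ] F [-2.1 -3.4 -0.3] grip 0.2 q [-0.33  0.46 -0.14  0.99  0.01  1.92]
tote frame x,y,z (y=clip1 side) -1.4 119.6 98.3
target [ 560.1 -123.6   95. ] dp tool mm [-1.6  1.5  3.2]
```

Contact force of about 4 N, as expected. I continue the arc.

```bash
python3 -m handwheel '{"jaw":[0,0,0,0,0,0],"dp":[[0.008,0,0.006],[0.008,0,0.008],[0.006,0,0.009],[0.005,0,0.01],[0.003,0,0.01],[0,0,0]],"yaw":[0,0,0,0,0,0]}'; python3 go.py 0 100 180
python3 - <<'E'
from bench import viewer
import cv2
for n in ("scene","top"):
    s=viewer.snapshot(n); i=s["img"][110:290,140:300] if n=="scene" else s["img"][130:290,270:450]
    cv2.imwrite(f"pics/{n}2.png",cv2.resize(i[:,:,::-1],None,fx=3,fy=3))
E
```

```text
time: 4.62
tcp_pos: [576.3, -96.7, 52.6]
orientation: [-2.811, -1.351, 0.021]
contact_force: [-0.6, -0.4, 0.4]
grip_width: 0.2
t 4.62 tcp [576.3 -96.7  52.6] xang 51.33 zax [-0.022  0.014 -1.   ] F [-0.6 -0.4  0.4] grip 0.2 q [-0.28  0.53 -0.17  0.9   0.01  1.97]
tote frame x,y,z (y=clip1 side) -4.2 149.1 52.6
target [ 548.8 -137.7  180. ] dp tool mm [ -49.4    0.9 -127.4]
```

View pics/scene2.png

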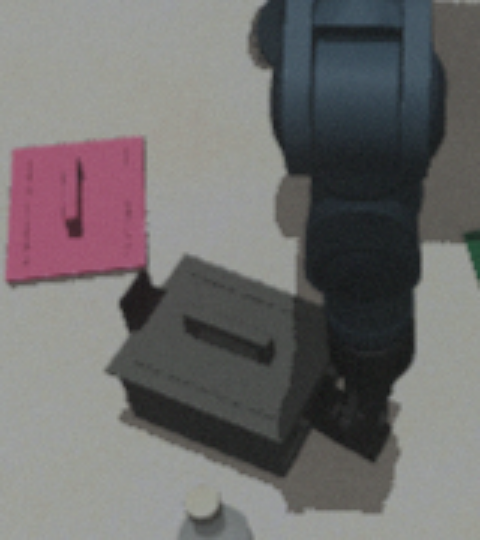

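The clip is swung down open, and the force is back near zero. I rise and cross to the other clip.

```bash
python3 -m handwheel '{"jaw":[0,0,0,0,0,0,0,0,0,0],"dp":[[0.002,0.002,-0.035],[0,0.002,-0.037],[0,0,-0.037],[0,0,-0.035],[-0.036,0,0],[-0.036,0,0],[-0.036,0,0],[-0.036,0,0],[-0.036,0,0],[-0.036,0,0]],"yaw":[0,0,0,0,0,0,0,0,0,0]}';python3 -m handwheel '{"jaw":[0,0],"dp":[[-0.004,0,0],[0,0,0]],"yaw":[0,0]}'; python3 go.py 0 -72 110
python3 - <<'E'
from bench import viewer
import cv2
s=viewer.snapshot("top");i=s["img"][130:290,270:450]
cv2.imwrite(f"pics/top3.png",cv2.resize(i[:,:,::-1],None,fx=3,fy=3))
s=viewer.snapshot("scene"); i=s["img"][110:290,140:300]
cv2.imwrite(f"pics/scene3.png",cv2.resize(i[:,:,::-1],None,fx=3,fy=3))
E
```

```text
time: 5.55
tcp_pos: [448.3, -270.9, 200.6]
orientation: [-2.817, -1.351, 0.015]
contact_force: [0.5, -0.4, 0.4]
grip_width: -0.1
time: 5.72
tcp_pos: [445.9, -274.4, 200.5]
orientation: [-2.819, -1.345, 0.015]
contact_force: [0.0, 0.5, -0.3]
grip_width: 0.4
t 5.72 tcp [ 445.9 -274.4  200.5] xang 51.0 zax [-0.016  0.012 -1.   ] F [ 0.   0.5 -0.3] grip 0.4 q [-0.67  0.3  -0.11  1.18 -0.    1.58]
tote frame x,y,z (y=clip1 side) 5.2 -71.1 200.5
target [ 441.3 -271.9  110. ] dp tool mm [-0.9 -3.3 90.6]
```

View pics/scene3.png

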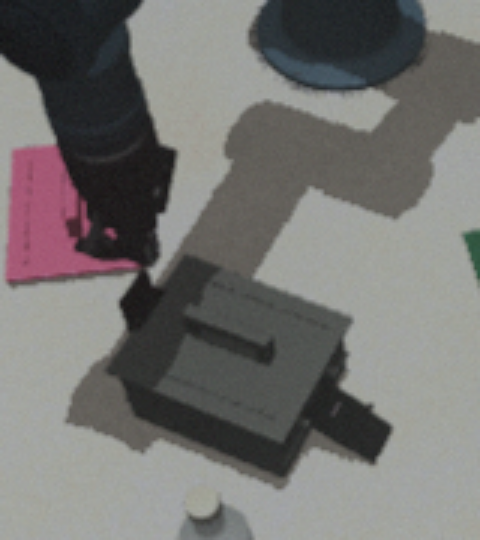

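Clip 1 stays open (crop pixel about (350,420)). Now I descend inside the second tab.

```bash
python3 -m handwheel '{"jaw":[0,0,0,0,0,0],"dp":[[0.002,-0.001,0.03],[0,0,0.03],[0,0,0.015],[0,0,0.01],[0,0,0.003],[0,0,0]],"yaw":[0,0,0,0,0,0]}'; python3 go.py 0 -86 108
```

```text
time: 6.32
tcp_pos: [446.4, -268.3, 111.5]
orientation: [-2.814, -1.353, 0.017]
contact_force: [-0.3, 0.2, 0.8]
grip_width: 0.2
t 6.32 tcp [ 446.4 -268.3  111.5] xang 51.35 zax [-0.018  0.013 -1.   ] F [-0.3  0.2  0.8] grip 0.2 q [-0.66  0.36 -0.27  0.97 -0.    1.58]
tote frame x,y,z (y=clip1 side) 1.7 -66.0 111.5
target [ 432.5 -282.8  108. ] dp tool mm [-20.   -1.7   3.6]
```

```bash
python3 -m handwheel '{"jaw":[0,0,0,0,0,0],"dp":[[-0.012,-0.001,0.002],[-0.012,0,0.002],[-0.01,0,0.002],[-0.01,0,0.002],[-0.01,0,0.004],[-0.008,0,0.005]],"yaw":[0,0,0,0,0,0]}'; python3 go.py 0 -125 86
```

```text
time: 6.82
tcp_pos: [405.3, -318.1, 94.9]
orientation: [-2.817, -1.35, 0.016]
contact_force: [1.2, 2.0, 0.1]
grip_width: 0.1
t 6.82 tcp [ 405.3 -318.1   94.9] xang 51.2 zax [-0.017  0.012 -1.   ] F [1.2 2.  0.1] grip 0.1 q [-0.79  0.36 -0.31  0.92 -0.    1.46]
tote frame x,y,z (y=clip1 side) 0.8 -130.6 94.9
target [ 408.1 -313.3   86. ] dp tool mm [ 5.6 -0.6  8.9]
```

```bash
python3 -m handwheel '{"jaw":[0,0,0,0,0,0,0,0],"dp":[[-0.006,0,0.008],[-0.006,0,0.009],[-0.005,0,0.01],[-0.003,0,0.01],[0,0,0.008],[-0.002,0,-0.03],[0,0,-0.04],[0,0,-0.04]],"yaw":[0,0,0,0,0,0,0,0]}'; python3 go.py 0 0 200
python3 - <<'E'
from bench import viewer
import cv2
s=viewer.snapshot("scene"); i=s["img"][110:290,140:300]
cv2.imwrite(f"pics/scene4.png",cv2.resize(i[:,:,::-1],None,fx=3,fy=3))
E
```

```text
time: 7.48
tcp_pos: [392.1, -332.7, 158.7]
orientation: [-2.81, -1.349, 0.018]
contact_force: [-0.5, -1.0, -0.4]
grip_width: 0.1
t 7.48 tcp [ 392.1 -332.7  158.7] xang 51.29 zax [-0.021  0.017 -1.   ] F [-0.5 -1.  -0.4] grip 0.1 q [-0.82  0.31 -0.2   1.08 -0.    1.42]
tote frame x,y,z (y=clip1 side) -0.4 -150.2 158.7
target [ 486.3 -215.7  200. ] dp tool mm [150.2  -0.8 -41.3]
```

View pics/scene4.png

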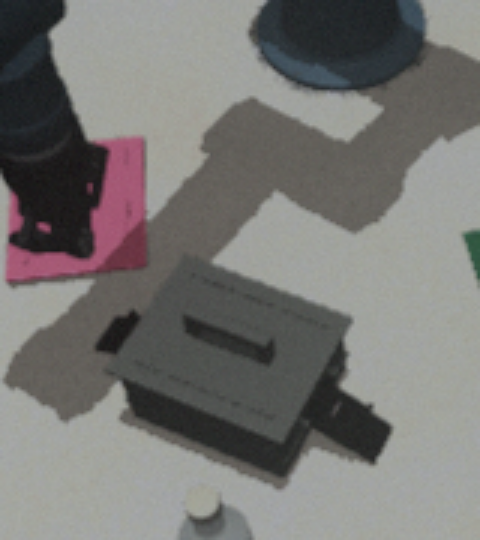

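Both clips are open: the second is now flat at crop (120,330). I move over the handle and open the jaws.

```bash
python3 -m handwheel '{"jaw":[70,70,70,70,70,70,70,70],"dp":[[0,0,-0.04],[0.03,0,0],[0.03,0,0],[0.03,0,0],[0.03,0,0],[0.03,0,0],[0,0,0],[0,0,0]],"yaw":[0,0,0,0,0,0,0,0]}'; python3 go.py 0 0 104
python3 - <<'E'
from bench import viewer
from h import *
s=viewer.snapshot("top");i=s["img"][130:290,270:450]
cv2.imwrite(f"pics/top5.png",cv2.resize(i[:,:,::-1],None,fx=3,fy=3))
P=cloud(s); x,y,z=P[...,0],P[...,1],P[...,2]
for a in [(548.5,-137.2),(423,-293.8)]: 
    m=(np.hypot(x-a[0],y-a[1])<22)&(z>110)&(z<140); print("tab left?",m.sum())
E
```

```text
time: 8.2
tcp_pos: [488.4, -216.5, 198.6]
orientation: [-2.812, -1.355, 0.018]
contact_force: [-0.1, -0.1, -0.0]
grip_width: 59.8
t 8.2 tcp [ 488.4 -216.5  198.6] xang 51.47 zax [-0.019  0.013 -1.   ] F [-0.1 -0.1 -0. ] grip 59.8 q [-0.54  0.33 -0.08  1.19  0.    1.71]
tote frame x,y,z (y=clip1 side) 2.2 0.7 198.6
target [ 486.3 -215.7  104. ] dp tool mm [-0.6  0.  94.6]
tab left? 0
tab left? 0
```

View pics/top5.png

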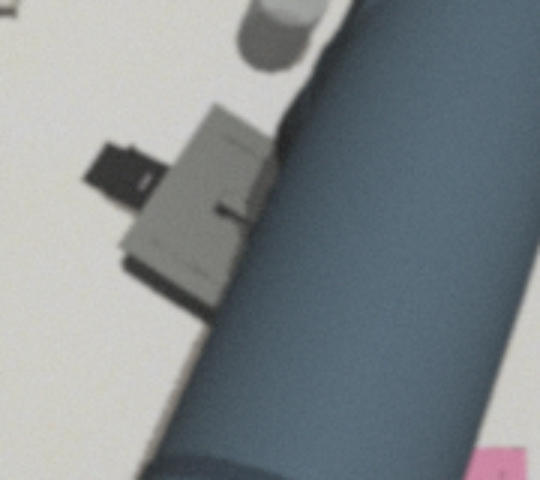

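The lid hasn't moved and clip 1 is open at crop (125,175). I descend and grip.

```bash
python3 -m handwheel '{"jaw":[70,70,70,70,70,70],"dp":[[0,0,0.03],[0,0,0.03],[0,0,0.02],[0,0,0.01],[0,0,0],[0,0,0]],"yaw":[0,0,0,0,0,0]}'; python3 go.py 0 0 104
```

```text
time: 8.75
tcp_pos: [485.9, -217.6, 109.8]
orientation: [-2.816, -1.349, 0.017]
contact_force: [-0.5, 0.2, 0.9]
grip_width: 59.7
t 8.75 tcp [ 485.9 -217.6  109.8] xang 51.2 zax [-0.018  0.013 -1.   ] F [-0.5  0.2  0.9] grip 59.7 q [-0.54  0.38 -0.24  0.97  0.    1.71]
tote frame x,y,z (y=clip1 side) 0.9 -1.7 109.8
target [ 486.3 -215.7  104. ] dp tool mm [ 1.7 -0.7  5.8]
```

```bash
python3 -m handwheel '{"jaw":[50,0,0,0,0,0,0],"dp":[[0,0,0.006],[0,0,0],[0,0,0],[0,0,0],[0,0,0],[0,0,0],[0,0,0]],"yaw":[0,0,0,0,0,0,0]}'; python3 go.py 0 0 104
```

```text
time: 9.33
tcp_pos: [486.8, -217.3, 104.7]
orientation: [-2.816, -1.352, 0.015]
contact_force: [-1.0, 0.5, 5.9]
grip_width: 13.1
t 9.33 tcp [ 486.8 -217.3  104.7] xang 51.27 zax [-0.016  0.012 -1.   ] F [-1.   0.5  5.9] grip 13.1 q [-0.54  0.38 -0.25  0.96  0.    1.71]
tote frame x,y,z (y=clip1 side) 1.4 -0.9 104.7
target [ 486.3 -215.7  104. ] dp tool mm [ 0.9 -1.4  0.7]
```

Gripped, at about 14 mm opening. I lift slowly.

```bash
python3 -m handwheel '{"jaw":[0,0,0,0,0,0,0,0,0],"dp":[[0,0,-0.005],[0,0,-0.008],[0,0,-0.012],[0,0,-0.02],[0,0,-0.02],[0,0,-0.02],[0,0,-0.02],[0,0,-0.015],[0,0,0]],"yaw":[0,0,0,0,0,0,0,0,0]}'; python3 go.py
python3 - <<'E'
from bench import viewer
import cv2
s=viewer.snapshot("scene"); i=s["img"][110:290,140:300]
cv2.imwrite(f"pics/scene6.png",cv2.resize(i[:,:,::-1],None,fx=3,fy=3))
E
```

```text
time: 10.08
tcp_pos: [490.2, -219.5, 227.3]
orientation: [-2.82, -1.353, 0.011]
contact_force: [1.1, -0.4, -2.7]
grip_width: 12.6
t 10.08 tcp [ 490.2 -219.5  227.3] xang 51.27 zax [-0.012  0.01  -1.   ] F [ 1.1 -0.4 -2.7] grip 12.6 q [-0.54  0.31 -0.02  1.25  0.    1.71]
tote frame x,y,z (y=clip1 side) 5.4 -0.5 227.3
```

View pics/scene6.png

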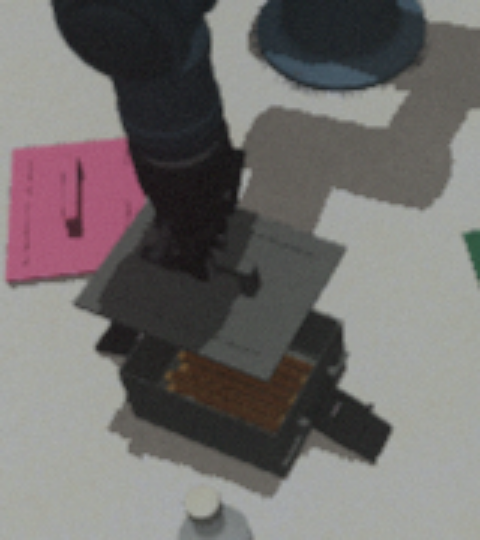

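The lid is up and level, both clips are still open, and the sticks are visible. I carry it to above the mat.

```bash
python3 -m handwheel '{"jaw":[0,0,0,0,0,0,0,0,0,0],"dp":[[0.008,-0.006,0],[0.016,-0.0125,0],[0.024,-0.0187,0],[0.024,-0.0187,0],[0.024,-0.0187,0],[0.024,-0.0187,0],[0.024,-0.0187,0],[0.024,-0.0187,0],[0.024,-0.0187,0],[0.024,-0.0187,0]],"yaw":[0,0,0,0,0,0,0,0,0,0]}'; python3 -m handwheel '{"jaw":[0,0,0,0,0,0,0,0,0,0],"dp":[[0.024,-0.0187,0],[0.024,-0.0187,0],[0.024,-0.0187,0],[0.024,-0.0187,0],[0.016,-0.0125,0],[0.008,-0.006,0],[0,0,0],[0,0,0],[0,0,0],[0,0,0]],"yaw":[0,0,0,0,0,0,-0.08,-0.1,-0.11,-0.11]}'; python3 -m handwheel '{"jaw":[0,0,0,0,0],"dp":[[0,0,0],[0,0,0],[0,0,0],[0,0,0],[0,0,0]],"yaw":[-0.11,-0.09,-0.06,0,0]}'; python3 go.py 495 205 120 w
```

```text
time: 10.97
tcp_pos: [490.6, 57.3, 225.3]
orientation: [-2.813, -1.35, 0.021]
contact_force: [0.0, -0.0, -1.8]
grip_width: 12.8
time: 11.8
tcp_pos: [493.6, 206.7, 227.5]
orientation: [-2.484, -1.888, 0.015]
contact_force: [0.4, -0.4, -2.6]
grip_width: 12.9
time: 12.22
tcp_pos: [494.0, 206.6, 227.9]
orientation: [-2.226, -2.186, 0.009]
contact_force: [0.2, 0.0, -2.5]
grip_width: 13.0
t 12.22 tcp [494.  206.6 227.9] xang 88.96 zax [-0.02   0.012 -1.   ] F [ 0.2  0.  -2.5] grip 13.0 q [ 0.27  0.31 -0.02  1.25  0.02  1.86]
tote frame x,y,z (y=clip1 side) -258.1 334.4 227.9
target [495. 205. 120.] dp tool mm [ -2.9   3.2 107.9]
```

```bash
python3 -m handwheel '{"jaw":[0,0,0,0,0,0,0,0,0,0],"dp":[[0,0,0.01],[0,0,0.02],[0,0,0.02],[0,0,0.02],[0,0,0.02],[0,0,0.02],[0,0,0.02],[0,0,0.02],[0,0,0.012],[0,0,0]],"yaw":[0,0,0,0,0,0,0,0,0,0]}'; python3 go.py 495 205 26 w
python3 - <<'E'
from bench import viewer
import cv2
s=viewer.snapshot("scene"); i=s["img"][110:310,250:450]
cv2.imwrite(f"pics/scene7.png",cv2.resize(i[:,:,::-1],None,fx=3,fy=3))
E
```

```text
time: 13.05
tcp_pos: [488.6, 208.2, 63.2]
orientation: [-2.223, -2.185, 0.015]
contact_force: [-1.0, 0.0, -2.1]
grip_width: 12.9
t 13.05 tcp [488.6 208.2  63.2] xang 89.01 zax [-0.024  0.011 -1.   ] F [-1.   0.  -2.1] grip 12.9 q [ 0.27  0.42 -0.32  0.86  0.02  1.86]
tote frame x,y,z (y=clip1 side) -263.2 332.3 63.2
target [495. 205.  26.] dp tool mm [-3.5  7.3 36.9]
```

View pics/scene7.png

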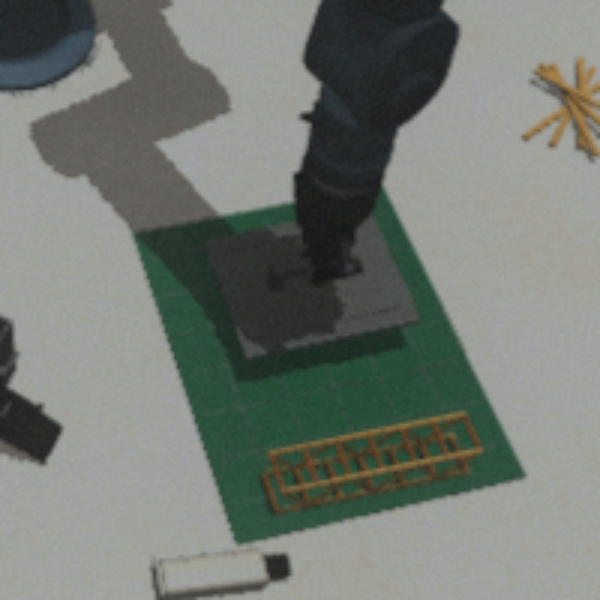

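The lid is centred over the mat, well clear of the truss at crop (375,460). I lower slowly to contact.

```bash
python3 -m handwheel '{"jaw":[0,0,0,0,0,0,0],"dp":[[0,0.003,0.008],[0,0,0.007],[0,0,0.006],[0,0,0.005],[0,0,0.004],[0,0,0.003],[0,0,0]],"yaw":[0,0,0,0,0,0,0]}'; python3 go.py 495 205 26 w
```

```text
time: 13.68
tcp_pos: [493.8, 209.4, 33.2]
orientation: [-2.224, -2.188, 0.007]
contact_force: [-0.1, -0.5, -2.0]
grip_width: 13.1
t 13.68 tcp [493.8 209.4  33.2] xang 89.07 zax [-0.019  0.012 -1.   ] F [-0.1 -0.5 -2. ] grip 13.1 q [ 0.27  0.46 -0.34  0.78  0.02  1.86]
tote frame x,y,z (y=clip1 side) -259.9 336.5 33.2
target [495. 205.  26.] dp tool mm [-4.5  1.4  7.2]
```

```bash
python3 -m handwheel '{"jaw":[0,0,0,0],"dp":[[0,0,0.003],[0,0,0.002],[0,0,0],[0,0,0]],"yaw":[0,0,0,0]}'; python3 go.py 495 205 26 w;  python3 -m handwheel '{"jaw":[0,0,0],"dp":[[0,0,0.0015],[0,0,0.001],[0,0,0]],"yaw":[0,0,0]}'
```

```text
time: 14.02
tcp_pos: [494.2, 209.6, 28.9]
orientation: [-2.224, -2.189, 0.006]
contact_force: [0.1, 0.3, -2.3]
grip_width: 12.9
t 14.02 tcp [494.2 209.6  28.9] xang 89.08 zax [-0.018  0.013 -1.   ] F [ 0.1  0.3 -2.3] grip 12.9 q [ 0.27  0.46 -0.35  0.77  0.02  1.86]
tote frame x,y,z (y=clip1 side) -259.7 336.9 28.9
target [495. 205.  26.] dp tool mm [-4.6  0.9  2.8]
time: 14.27
tcp_pos: [494.5, 209.8, 26.5]
orientation: [-2.224, -2.189, 0.005]
contact_force: [0.9, 1.1, -1.6]
grip_width: 13.0
```

```bash
python3 -m handwheel '{"jaw":[0,0,0],"dp":[[0,0,0.001],[0,0,0.001],[0,0,0]],"yaw":[0,0,0]}'; python3 go.py 495 205 26 w
```

```text
time: 14.52
tcp_pos: [494.5, 210.1, 25.7]
orientation: [-2.224, -2.189, 0.004]
contact_force: [-3.6, 1.7, 8.4]
grip_width: 12.8
t 14.52 tcp [494.5 210.1  25.7] xang 89.1 zax [-0.017  0.013 -1.   ] F [-3.6  1.7  8.4] grip 12.8 q [ 0.27  0.46 -0.35  0.76  0.02  1.86]
tote frame x,y,z (y=clip1 side) -259.9 337.5 25.7
target [495. 205.  26.] dp tool mm [-5.1  0.6 -0.4]
```

The lid is down: the mat pushes back with about 8 N. I release and go straight up.

```bash
python3 -m handwheel '{"jaw":[20,30,45,60,70,70,70],"dp":[[0,0,0],[0,0,0],[0,0,0],[0,0,0],[0,0,0],[0,0,0],[0,0,0]],"yaw":[0,0,0,0,0,0,0]}'; python3 -m handwheel '{"jaw":[70,70,70,70,70,70,70,70,70,70],"dp":[[0,0,-0.005],[0,0,-0.015],[0,0,-0.025],[0,0,-0.035],[0,0,-0.035],[0,0,-0.035],[0,0,-0.03],[-0.035,0,0],[-0.035,0,0],[-0.035,0,0]],"yaw":[0,0,0,0,0,0,0,0,0,0]}';python3 -m handwheel '{"jaw":[70,70,70,70,70,70],"dp":[[-0.035,0,0],[-0.035,0,0],[-0.035,0,0],[-0.035,0,0],[0,0,0],[0,0,0]],"yaw":[0,0,0,0,0,0]}'
python3 - <<'E'
from bench import viewer
from h import *
for n in ("scene","top"):
    s=viewer.snapshot(n); cv2.imwrite(f"pics/{n}8.png",s["img"][:,:,::-1])
    P=cloud(s); x,y,z=P[...,0],P[...,1],P[...,2]
    m=(x>370)&(x<620)&(y>60)&(y<350)&(z>12)&(z<24)
    q=P[m]; A=np.c_[q[:,:2]-q[:,:2].mean(0),np.ones(len(q))]; f=np.linalg.lstsq(A,q[:,2],rcond=None)[0]
    print(n,len(q),"plate z",f[2].round(1),"tilt",np.hypot(*f[:2]).round(4))
    m=m.astype(np.uint8); nn,lab,st,_=cv2.connectedComponentsWithStats(m); k=1+np.argmax(st[1:,4])
    b=cv2.minAreaRect(P[lab==k][:,:2].astype(np.float32)); print(b)
    M=np.array([543,205.]); a=np.radians(-1.0); ex=np.array([np.cos(a),np.sin(a)]); ey=np.array([-ex[1],ex[0]])
    print("corners in mat",[( round((c-M)@ex),round((c-M)@ey)) for c in cv2.boxPoints(b)])
    mm=(x>300)&(x<900)&(y>0)&(y<420)&(z>26)&(z<70)
    nn,lab,st,ce=cv2.connectedComponentsWithStats((mm&(x>640)).astype(np.uint8),connectivity=8)
    for k in range(1,nn):
        if st[k,4]>15: print("truss/tube",P[lab==k].mean(0).round(1))
E
```

```text
time: 15.1
tcp_pos: [494.2, 209.6, 24.3]
orientation: [-2.224, -2.189, 0.006]
contact_force: [0.1, 0.5, 1.1]
grip_width: 59.8
time: 15.93
tcp_pos: [496.2, 101.7, 204.5]
orientation: [-2.223, -2.192, 0.003]
contact_force: [0.4, 0.4, -0.7]
grip_width: 59.9
time: 16.43
tcp_pos: [493.4, -39.1, 201.7]
orientation: [-2.228, -2.184, 0.005]
contact_force: [0.7, 0.9, 0.1]
grip_width: 60.1
scene 2129 plate z 17.3 tilt 0.0007
((495.8348083496094, 211.51547241210938), (190.3058624267578, 154.43565368652344), 88.30384063720703)
corners in mat [(-126, -89), (29, -90), (31, 100), (-123, 102)]
truss/tube [692.5 200.4  50. ]
truss/tube [757.2  29.7  28.1]
top 3702 plate z 17.4 tilt 0.0002
((494.7493591308594, 210.31005859375), (189.03053283691406, 150.70242309570312), 89.13655090332031)
corners in mat [(-123, -90), (27, -90), (27, 99), (-124, 99)]
truss/tube [756.7  47.4  28.1]
truss/tube [690.9 199.3  49.7]
```

View pics/scene8.png

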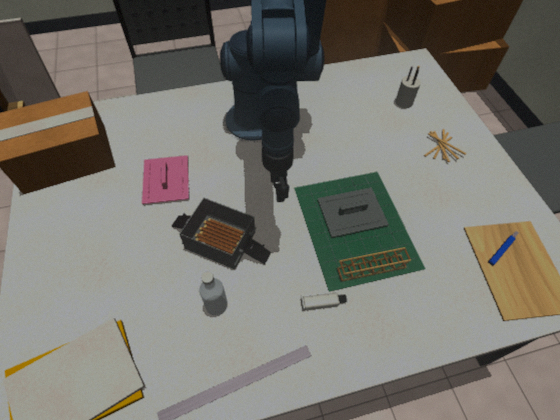

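View pics/top8.png

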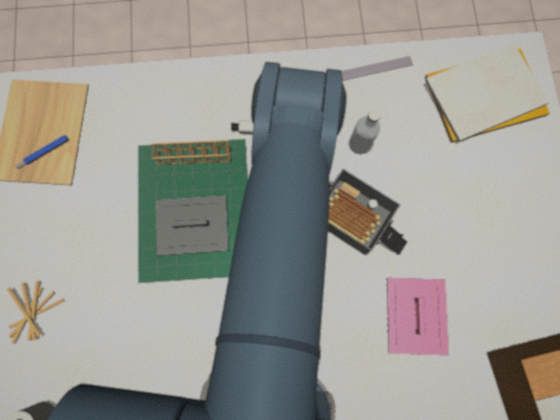

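The lid lies flat on the mat at scene (352,211). The clips are open at (182,222) and (257,252). I check the clip angles by the height of their ends before handing in.

```bash
python3 - <<'E'
from bench import viewer
from h import *
o=np.array([486.3,-215.7,0]); a=np.radians(51.3); Y=np.array([np.cos(a),np.sin(a),0]); X=np.array([Y[1],-Y[0],0])
s=viewer.snapshot("scene"); P=cloud(s); d=P-o; tx,ty,z=d@X,d@Y,d[...,2]
g=s["img"].max(2)<75
for sg in (1,-1):
    for lo in range(95,180,10):
        m=(abs(tx)<20)&(sg*ty>lo)&(sg*ty<lo+10)&g
        if m.sum()>3: print(sg,lo,m.sum(),np.median(z[m]).round(1))
print(P[213:216,200:208].mean((0,1)))
E
```

```text
1 95 55 40.9
1 105 51 35.1
1 115 46 30.9
1 125 39 28.0
1 135 60 21.7
1 145 47 17.6
1 155 20 14.4
-1 105 5 36.1
-1 115 27 31.7
-1 125 48 29.7
-1 135 11 33.5
-1 145 27 17.1
-1 155 11 12.9
[ 397.78717209 -249.8367299    28.20098358]
```

Both clips slope about 0.43 rad below horizontal, which puts the joints near 2.0 rad, fully open. I hand in.

```bash
python3 -c "
from bench import r
print(r.hand_in())"
```

```text
the job is handed in; nothing more can be done
None
```

I flipped both clips open with the closed fingertips, then lifted the lid by its bar and laid it on the mat. The job was handed in at about 16.5 s of the 64 s; no verdict came back.

Last checks, from both cameras except where noted:
- **Lid:** it is flat (tilt under 0.001 rad) and handle up. Its corners lie at mat x about -126 to +31 mm and y about -90 to +102 mm, so it is wholly on the mat. It is more than 80 mm from the truss.
- **Clips:** both are at about 2.0 rad by their slope in the scene view.
- **Truss:** it stayed within about 1 mm of its starting position.
- **Tube and bottle:** both look unmoved in the scene picture. The bottle was not re-measured. The tube's measured centre differed between the views (y 30 mm and 47 mm), because the arm hid part of it in the top view and the height cut differed from the first measurement. That reading doesn't confirm its position.

One thing went wrong: the last joint reached its range limit during the first turn. It left the tool tilted by about 0.02 rad for the rest of the run, with no effect on how the lid lies.

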